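# Feed a test cassette into the reader with a push stick

### The arm

A 6-joint arm with a two-finger parallel gripper is mounted at the origin on a cart in front of the work surface, level with it; the furniture and walls round the work are solid. World frame = base frame: x ahead of the robot, y to its left, z up, the work surface at z = 0. Lengths are in mm, angles in rad, forces in N, time in s.
With the tool pointing down it reaches from about 300 to 775 mm from the base axis. Payload 14.6 kg.
Tool frame: the origin (TCP) lies at the very end of the fingers, on their centre line; the grasp point (between the pads) lies 19 mm behind it; z points along the fingers, y is the line along which they close (so a half turn about z gives the same grasp; the last joint's range is limited). The gripper opens to 94 mm and grips with 3 to 60 N. Pads are 16 mm wide; open, the fingers measure 119 mm over their backs; the gripper's body (75 mm by 177 mm) begins 78 mm behind the grasp point.
Start: joints at [-1.343, 0.3, 1.521, -0, 1.321, -0.067], TCP at [159.795, -526.265, 180.246] pointing down, gripper open.
Joint ranges: [-3.03, 3.03], [-0.79, 2.21], [0.23, 2.52], [-1.04, 4.18], [0, 3.07], [-2.55, 2.55]. Speed limits (rad/s): [2.22, 2.22, 2.57, 3.14, 3.14, 3.14].

### API

Orientations are given as [roll, pitch, yaw] about the fixed x, y, z axes, in that order (R = Rz(yaw) Ry(pitch) Rx(roll)).
In Python, from cell import manip, camera, get_calibration gives the robot as it stands.
- The arm moves only by the tool arm_command, never from a script. Its argument "targets" is a list of rows, each an object of numbers: "hand": the opening, from -1 (shut) to 1 (fully open), so that 0 is half open; "x", "y", "z": the shift along the tool's x, y, z in m; "yaw": the turn about the tool's z in rad. In form: [{"hand": .., "x": .., "y": .., "z": .., "yaw": ..}, ...]. A call has 1 to 10 rows; each row shifts and turns the commanded pose from where the row before left it, along the tool's axes as they then stand; what a row does not reach is not made up. A row lasts 1/10 s, in which the tool goes at most 50 mm and 8.59 degrees, less where a joint would pass 70% of its speed; a pose out of reach is approached as far as the arm can. A call is refused whole if a number of a shift passes 0.05 or a number of a turn 0.15, either way. A call with a gripper value outside its range is refused whole. The fingers move at their own pace and stop on an object; "newtons" is the grip in N (left out, the last holds). Time passes only in rows, so rows that do not move let the fingers close. It gives the time, the measured TCP pose, the force, the opening and the grip force at its end, in the units of the state.
- manip.read_state(): the state, without advancing time (a new reading comes with each control period).
- camera(name): name is "side" or "top"; returns the picture (400x640x3 uint8, red, green, blue); there is no depth.
- get_calibration(name): a dict with "K" (3x3 intrinsics, pixels), "cam_to_world" (4x4, takes a point from camera to world coordinates). Camera axes: x right, y up, looking along -z (the intrinsics and any distortion apply to the point x, -y, -z); pixel columns grow to the right and rows downward; lengths in mm; the calibration is good to about 2 mm. A picture is of the moment at which its call begins. get_calibration takes no time and is no camera call.
- manip.sign_off(): hands the job in; it is judged then, once.
The state is a dict: "clock": time; "joints": joint angles; "qd": joint speeds; "effort": joint torques, N m; "eef_pos": TCP position; "eef_rot": TCP orientation; "wrist_force": force on the tool from outside, world axes, zero at the start; "moment": the same for the moment, N m; "finger_gap": finger opening in mm; "finger_force": force on a finger pad.
Only numpy, scipy, OpenCV 4.12 (cv2) and the standard library are available. Lean on these libraries where they do the work, as an engineer would, in place of code of your own. Each camera call takes 0.05 s, during which the arm holds its last target. There are 200 camera calls.

### The job

Take the orange-handled push stick from its mat and use its black tip, not the gripper, to feed the blue test cassette through the reader's narrow channel until it is fully home: it first meets a plunger that drags, then a dead stop, at a depth that has to be felt. Press it gently against the dead stop with about 10 N for a second, never more than 20 N, then draw the stick out and lay it flat back on its mat, leaving the cassette in place and the things round about alone.

Things in the scene. Friction and masses are not known exactly. Their poses are not given: they have to be found in the camera images.
- dock: the cassette reader, fixed: grey base 170 x 60 x 10 mm (x from -90 to +80 mm) with a white hood. Origin on the worktop on the channel's centre line; x = feed direction, z up. The channel floor is 10 mm above the worktop. Along x: open apron from -90 to -42 mm, 44 mm wide between 14 mm high walls; a taper from -42 to -20 mm; then the hooded channel, closed at +72 mm.
- dock_mouth (a point): the middle of the channel mouth, 20 mm behind the reader's origin (-x) and 22 mm above the worktop; axes as the reader's. The channel is 29 mm wide; its roof's underside is 34 mm, the hood's top 41 mm above the worktop. Hidden inside is a plunger, and behind it a dead stop that is set differently each time: the plunger's face, before it is pushed, lies 42 to 57 mm beyond this point.
- plunger (a joint): travel of the plunger inside the reader along the feed direction: 0 as found, 0.006 m when the cassette has pushed it back to the dead stop. It drags with about 3.5 N, has no spring and stays where it is pushed; beyond 0.006 it is rigid.
- cassette: the blue test cassette, 40 mm long (its x), 26 mm wide, 20 mm high, nose corners rounded, 56 to 112 g, loose on the entry apron, with its long axis roughly along the channel. Origin at the centre of its underside.
- cassette_mid (a point): the centre of the cassette, 10 mm above its underside; same axes as the cassette; its flat rear face is 20 mm from here along -x.
- stick_grip (a point): the grip point of the push stick, at mid-height of its orange handle (22 mm wide, 24 mm high, 65 mm long: from 45 mm behind to 20 mm ahead of this point along the stick's x), close to its balance point, 12 mm above its underside; x points to the tip, z up. The stick is 170 mm long and weighs 120 g. Ahead of the handle runs a 14 x 14 mm aluminium blade at the same mid-height.
- stick_tip (a point): the centre of the flat black end face (16 x 16 mm) of the push stick, 125 mm ahead of the grip point along the stick's x.
- push_stick: the push stick as a whole; origin on its underside, 12 mm below the grip point; x points to the tip.
- mat: a fixed grey mat, 230 mm along its x, 70 mm along its y, 3 mm thick, on which the push stick lies lengthwise; origin at the centre of its underside.
- vial: a small glass vial with a white cap, 24 mm across, 56 mm tall: leave alone; origin at its underside.
- timer: a white bench timer, 58 x 66 x 20 mm: leave alone; origin at its underside.
- amber_bottle: a reagent bottle with a black cap, 56 mm across, 114 mm tall: leave alone; origin at its underside.
- beaker_b: a glass beaker, 113 mm across and 119 mm tall, with a bundle of tubes hanging into it, between the mat and the reader: leave alone; origin at its underside.
Mind the look-alikes: they are no part of the job. Leave any red look-alike of the dock alone.

How it is judged (in metres and radians):
On the way, in this order (a step that is already met when the one before it is completed fails the run):
1. the cassette has been pushed into the channel until it is wholly under the hood (x of cassette_mid in the frame of dock above -0.002 m).
2. the stick presses the cassette against the dead stop with 5 to 18 N for 0.4 s (value of joint plunger above 0.005 m and contact force between push_stick and cassette between 5 and 18 N), for 0.4 s.
At the end, for the whole second after the job is handed in: The cassette rests in the channel, its centre over 5 mm beyond the reader's origin, the plunger pushed back over 4.5 of its 6 mm; the stick lies still and flat on its mat, its grip point within 30 mm of the mat's x axis and 0 to 75 mm behind (-x) its centre, within 0.2 rad of that axis (value of joint plunger above 0.0045 m and x of cassette_mid in the frame of dock above 0.005 m and linear speed of each of cassette, push_stick below 0.02 m/s and x of stick_grip in the frame of mat between -0.075 and 0 m and y of stick_grip in the frame of mat between -0.03 and 0.03 m and angle between the x axis of stick_grip and the x axis of mat, either way round below 0.2 rad and height (world z) of stick_grip below 0.019 m); the robot touches nothing.
It fails at once if the cassette is pushed with more than 20 N against the reader or by the stick (contact force between cassette and dock above 20 N or contact force between push_stick and cassette above 20 N).
It fails at once if the gripper touches the cassette (contact force between any of the fingers, the arm and cassette above 0.3 N).
It fails at once if the vial, timer, bottle or large beaker is moved by more than 15 mm (distance of any of vial, timer, amber_bottle, beaker_b from where it was at the start of the episode above 0.015 m).
It also fails if it takes over 64 s, if anything falls off the work surface, if the arm or the gripper's body presses on something with over 40 N, if the wrist force passes 120 N, or if a joint passes its speed limit or range.

## Working session

There is one attempt and no reset: what is moved stays moved. The work goes in short steps, Python scripts to look and compute and a tool call to move; the robot and the scene stay as the last step left them, time stands still between calls to the robot, and variables do not carry over. Pictures are saved under pics/ and viewed, at most 10 in all, crops included, and the job is handed in when it is done.

Besides the shell and the picture viewer there is one more tool, called as name(argument=value, ...) on one line, values as JSON. arm_command: Moves the arm, as the interface text tells. Its arguments: {"type":"object","properties":{"targets":{"type":"array"},"newtons":{"type":"number"}},"required":["targets"]}

```bash
mkdir -p pics
python3 - <<'E'
from cell import manip,camera,get_calibration
import cv2
print(manip.read_state())
for n in("top","side"):
    cv2.imwrite(f"pics/{n}0.png",camera(n)[:,:,::-1]); c=get_calibration(n); print(n,c)
E
```

```text
{'clock': 0.0, 'joints': array([-1.34258147e+00,  3.00471317e-01,  1.52153040e+00, -1.02086218e-06,
        1.32067020e+00, -6.65876721e-02]), 'qd': array([-0.00205564, -0.0011083 ,  0.0019416 , -0.00098941, -0.00040004,
        0.00054588]), 'effort': array([ 3.25051100e-03, -5.31797647e+01, -3.52730727e+01,  7.08293659e-02,
        2.42868107e-02, -9.35314324e-05]), 'eef_pos': array([ 159.74722504, -526.01694009,  179.70765348]), 'eef_rot': array([-3.14051571e+00, -7.08263504e-05,  2.94802746e-01]), 'wrist_force': array([-0.50730536,  0.12729512, -0.46423898]), 'moment': array([0.00937675, 0.02425846, 0.01582847]), 'finger_force': 0.0, 'finger_gap': 94.04385661439629}
top {'K': array([[407.3497924 ,   0.        , 319.59235408],
       [  0.        , 407.3497924 , 198.9362368 ],
       [  0.        ,   0.        ,   1.        ]]), 'cam_to_world': array([[-2.03816595e-02,  9.82545839e-01, -1.84900682e-01,
         2.09375431e+02],
       [-9.99654114e-01, -1.69528974e-02,  2.01059883e-02,
         2.04515367e+02],
       [ 1.66204528e-02,  1.85246521e-01,  9.82551519e-01,
         1.51779377e+03],
       [ 0.00000000e+00,  0.00000000e+00,  0.00000000e+00,
         1.00000000e+00]])}
side {'K': array([[466.75282905,   0.        , 320.9533538 ],
       [  0.        , 466.75282905, 199.70935682],
       [  0.        ,   0.        ,   1.        ]]), 'cam_to_world': array([[-9.26363251e-01,  1.43868638e-01, -3.48070311e-01,
        -1.93891006e+01],
       [-3.75953016e-01, -2.97783635e-01,  8.77487457e-01,
         1.43146743e+03],
       [ 2.25932829e-02,  9.43730217e-01,  3.29943665e-01,
         5.39212936e+02],
       [ 0.00000000e+00,  0.00000000e+00,  0.00000000e+00,
         1.00000000e+00]])}
```

View pics/top0.png

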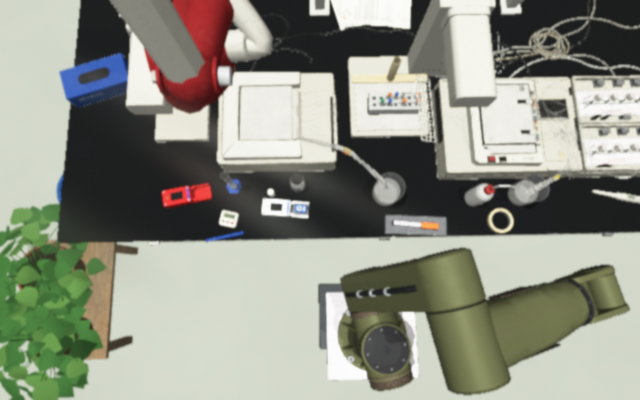

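View pics/side0.png

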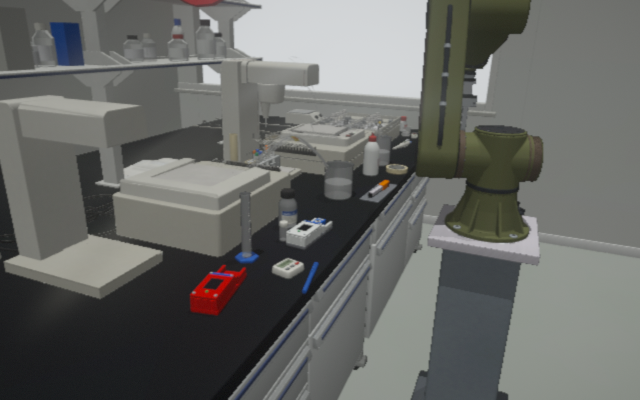

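The top picture shows a white-hooded reader at (286,208) with a blue cassette at its right end (about (300,210)). A red look-alike is at (187,195), so the white one is the dock. The mat is at (415,225), with the orange handle at its right end. I'll enlarge both to confirm.

```bash
cat > h.py <<'E'
import numpy as np,cv2
from cell import manip,camera,get_calibration
def px2w(n,u,v,z):
    c=get_calibration(n);K=c["K"];T=c["cam_to_world"]
    d=T[:3,:3]@np.array([(u-K[0,2])/K[0,0],-(v-K[1,2])/K[1,1],-1.]);o=T[:3,3]
    return o+d*(z-o[2])/d[2]
def w2px(n,p):
    c=get_calibration(n);K=c["K"];T=c["cam_to_world"]
    q=T[:3,:3].T@(np.array(p,float)-T[:3,3]); return np.array([K[0,0]*q[0]/-q[2]+K[0,2],K[1,1]*-q[1]/-q[2]+K[1,2]])
def crop(im,x0,y0,w,h,s):
    return cv2.resize(im[y0:y0+h,x0:x0+w],None,fx=s,fy=s,interpolation=cv2.INTER_CUBIC)
E
python3 - <<'E'
from h import *
t=cv2.imread("pics/top0.png");s=cv2.imread("pics/side0.png")
a=crop(t,250,185,100,37,8);b=crop(t,370,205,100,37,8)
cv2.imwrite("pics/z0.png",np.vstack([a,b]))
c=crop(s,265,205,80,50,10);cv2.imwrite("pics/z1.png",c)
E
```

```text
(no output)
```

View pics/z0.png

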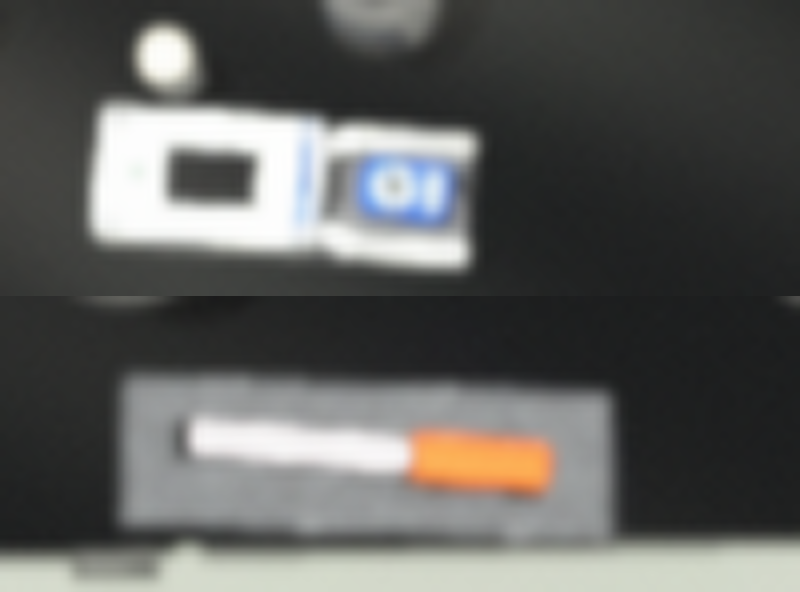

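View pics/z1.png

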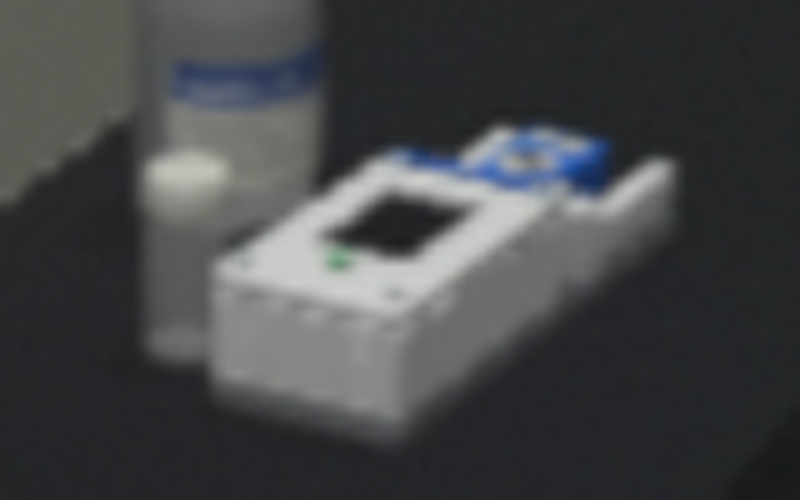

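```bash
cat > m.py <<'E'
from h import *
def P(cx,cy,z,b): return px2w("top",b[0]+(cx+.5)/8-.5,b[1]+(cy+.5)/8-.5,z)
A=(250,185);B=(370,205-37)
for nm,pts,z,b in [("hood",[(98,100),(90,240),(325,118),(322,250)],41,A),("apron end",[(478,132),(470,268)],24,A),("cass",[(360,155),(358,218),(456,160),(452,222)],30,A),
 ("mat",[(122,375),(613,393),(612,540),(118,527)],3,B),("handle",[(412,430),(552,438),(550,497),(410,488)],27,B),("tip",[(178,438)],23,B)]:
    p=np.array([P(x,y,z,b)[:2] for x,y in pts]); print(nm,p.round(0).tolist(),"c",p.mean(0).round(1))
E
python3 m.py
python3 - <<'E'
from h import *
print(px2w("top",388,190,119),px2w("top",388,198,0),px2w("top",297.5,185,60), px2w("top",270.5,191.5,56))
E
```

```text
hood [[498.0, 387.0], [433.0, 390.0], [488.0, 283.0], [426.0, 284.0]] c [461.2 336.1]
apron end [[483.0, 212.0], [419.0, 217.0]] c [451.2 214.8]
cass [[472.0, 267.0], [443.0, 268.0], [469.0, 223.0], [440.0, 225.0]] c [455.9 245.8]
mat [[431.0, -71.0], [418.0, -303.0], [349.0, -297.0], [359.0, -66.0]] c [ 389.2 -184.1]
handle [[399.0, -200.0], [394.0, -265.0], [367.0, -262.0], [372.0, -197.0]] c [ 383.1 -230.9]
tip [[398.0, -92.0]] c [397.9 -91.9]
[500.45017846 -65.51462208 119.        ] [494.13367231 -86.88250583   0.        ] [537.03581736 254.53942215  60.        ] [515.23063173 353.58805171  56.        ]
```

The crops confirm it: the white reader has blue trim and the cassette sits on its apron (pixels 295–307, 204–213), and the stick's tip points at the reader. The sizes also check out (hood 62 mm, stick about 138 mm from handle centre to tip). The stick's grip point is about (384,-218) with yaw 1.47. The dock's origin is about (459,307) with yaw 1.49. I'll turn the tool first.

arm_command(targets=[{"yaw": -0.147,"hand": 0},{"yaw": -0.147,"hand": 0},{"yaw": -0.147,"hand": 0},{"yaw": -0.147,"hand": 0},{"yaw": -0.147,"hand": 0},{"yaw": -0.147,"hand": 0},{"yaw": -0.147,"hand": 0},{"yaw": -0.147,"hand": 0},{"hand": 0}])

```text
schema error: expected keys hand, x, y, z, yaw
```

```bash
cat >> h.py <<'E'
from scipy.spatial.transform import Rotation as Ro
def go(tx,ty,tz,yaw=None):
    s=manip.read_state();R=Ro.from_euler("xyz",s["eef_rot"]).as_matrix()
    print("pos",s["eef_pos"].round(1),"rot",s["eef_rot"].round(4),"gap",s["finger_gap"].round(1),"F",s["wrist_force"].round(1),"t",s["clock"])
    print("tool delta m",(R.T@(np.array([tx,ty,tz])-s["eef_pos"])/1000).round(4), "yaw",None if yaw is None else round(s["eef_rot"][2]-yaw,4))
E
python3 - <<'E'
from h import *
go(382.9,-234.4,60,1.47)
print(px2w("side",288,192,114),px2w("side",289,227,0),px2w("top",297.5,182,114))
E
```

```text
Traceback (most recent call last):
  File "h.py", line 15, in go
    print("pos",s["eef_pos"].round(1),"rot",s["eef_rot"].round(4),"gap",s["finger_gap"].round(1),"F",s["wrist_force"].round(1),"t",s["clock"])
                                                                        ^^^^^^^^^^^^^^^^^^^^^
AttributeError: 'float' object has no attribute 'round'
```

arm_command(targets=[{"hand": 0,"x": 0,"y": 0,"z": 0,"yaw": -0.147},{"hand": 0,"x": 0,"y": 0,"z": 0,"yaw": -0.147},{"hand": 0,"x": 0,"y": 0,"z": 0,"yaw": -0.147},{"hand": 0,"x": 0,"y": 0,"z": 0,"yaw": -0.147},{"hand": 0,"x": 0,"y": 0,"z": 0,"yaw": -0.147},{"hand": 0,"x": 0,"y": 0,"z": 0,"yaw": -0.147},{"hand": 0,"x": 0,"y": 0,"z": 0,"yaw": -0.147},{"hand": 0,"x": 0,"y": 0,"z": 0,"yaw": -0.147},{"hand": 0,"x": 0,"y": 0,"z": 0,"yaw": 0}])

```text
clock: 1.0
eef_pos: [159.8, -526.1, 179.9]
eef_rot: [-3.141, -0.001, 1.473]
wrist_force: [-0.3, 0.2, -0.2]
finger_gap: 47.4
finger_force: 0.0
```

```bash
sed -i 's/s\["finger_gap"\].round(1)/round(float(s["finger_gap"]),1)/' h.py
python3 - <<'E'
from h import *
go(382.9,-234.4,60,1.47)
print(px2w("side",288,192,114),px2w("side",289,227,0),px2w("top",297.5,182,114))
E
```

```text
pos [ 159.8 -526.1  179.9] rot [-3.1414e+00 -6.0000e-04  1.4733e+00] gap 47.4 F [-0.3  0.2 -0.2] t 1.0
tool delta m [0.312  0.1937 0.1201] yaw 0.0033
[540.26820086 279.63097281 114.        ] [542.70307566 267.97664425   0.        ] [535.75017367 252.57414631 114.        ]
```

arm_command(targets=[{"hand": 0,"x": 0.0312,"y": 0.0194,"z": 0,"yaw": 0},{"hand": 0,"x": 0.0312,"y": 0.0194,"z": 0,"yaw": 0},{"hand": 0,"x": 0.0312,"y": 0.0194,"z": 0,"yaw": 0},{"hand": 0,"x": 0.0312,"y": 0.0194,"z": 0,"yaw": 0},{"hand": 0,"x": 0.0312,"y": 0.0194,"z": 0,"yaw": 0},{"hand": 0,"x": 0.0312,"y": 0.0194,"z": 0.02,"yaw": 0},{"hand": 0,"x": 0.0312,"y": 0.0194,"z": 0.02,"yaw": 0},{"hand": 0,"x": 0.0312,"y": 0.0194,"z": 0.02,"yaw": 0},{"hand": 0,"x": 0.0312,"y": 0.0194,"z": 0.02,"yaw": 0},{"hand": 0,"x": 0.0312,"y": 0.0194,"z": 0.02,"yaw": 0}])

```text
clock: 2.0
eef_pos: [384.6, -233.8, 79.5]
eef_rot: [3.141, 0.0, 1.465]
wrist_force: [1.6, -0.8, -0.4]
finger_gap: 47.1
finger_force: 0.0
```

arm_command(targets=[{"hand": 0,"x": 0,"y": 0,"z": 0.01,"yaw": 0},{"hand": 0,"x": 0,"y": 0,"z": 0,"yaw": 0},{"hand": 0,"x": 0,"y": 0,"z": 0,"yaw": 0}])

```text
clock: 2.3
eef_pos: [383.7, -236.0, 70.7]
eef_rot: [3.141, 0.0, 1.468]
wrist_force: [-0.5, 0.4, 0.6]
finger_gap: 46.7
finger_force: 0.0
```

Run:
```python
from h import *
go(382.9,-234.4,5,1.47)
cv2.imwrite("pics/s1.png",crop(camera("side")[:,:,::-1],320,120,100,90,6))
```

```text
pos [ 383.7 -236.    70.7] rot [3.1414e+00 2.0000e-04 1.4682e+00] gap 46.7 F [-0.5  0.4  0.6] t 2.3
tool delta m [ 0.0015 -0.001   0.0657] yaw -0.0018
```

View pics/s1.png

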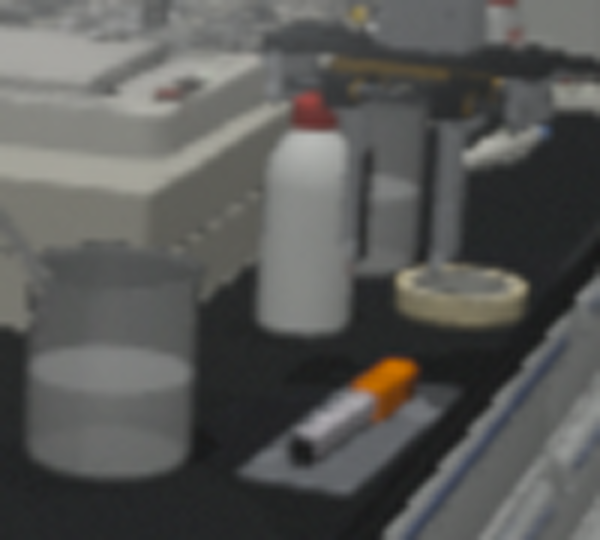

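The side picture shows the handle at crop (388,385), which is px (384.7,184.2). The black tip is at crop (303,448) and the fingers hang above the handle. I'll cross-check the position from this view.

Run:
```python
from h import *
for n,x,y,z in[("handle rear top ctr",400,366,27),("tip face",303,448,15),("handle front top L",352,385,27),("handle front top R",376,397,27),("finger L end",357,265,70.7),("finger R end",448,258,70.7)]:
    print(n,px2w("side",320+(x+.5)/6-.5,120+(y+.5)/6-.5,z).round(1))
print(w2px("side",(383.7,-236,70.7)))
```

```text
handle rear top ctr [ 379.5 -243.7   27. ]
tip face [398.4 -93.1  15. ]
handle front top L [ 396.2 -190.5   27. ]
handle front top R [ 376.2 -172.9   27. ]
finger L end [ 429.5 -312.9   70.7]
finger R end [ 379.6 -358.5   70.7]
[385.4406049  169.87162945]
```

The tip agrees from both cameras to within 1 mm, so I'm descending.

arm_command(targets=[{"hand": 0,"x": 0.0015,"y": -0.001,"z": 0.01,"yaw": 0},{"hand": 0,"x": 0,"y": 0,"z": 0.01,"yaw": 0},{"hand": 0,"x": 0,"y": 0,"z": 0.01,"yaw": 0},{"hand": 0,"x": 0,"y": 0,"z": 0.01,"yaw": 0},{"hand": 0,"x": 0,"y": 0,"z": 0.01,"yaw": 0},{"hand": 0,"x": 0,"y": 0,"z": 0.005,"yaw": 0},{"hand": 0,"x": 0,"y": 0,"z": 0.005,"yaw": 0},{"hand": 0,"x": 0,"y": 0,"z": 0.003,"yaw": 0},{"hand": 0,"x": 0,"y": 0,"z": 0.002,"yaw": 0},{"hand": 0,"x": 0,"y": 0,"z": 0,"yaw": 0}])

```text
clock: 3.35
eef_pos: [383.2, -233.6, 5.2]
eef_rot: [-3.142, 0.0, 1.471]
wrist_force: [0.2, -0.8, -0.2]
finger_gap: 47.0
finger_force: 0.0
```

Run:
```python
from h import *
go(382.9,-234.4,5.5,1.47)
```

```text
pos [ 383.2 -233.6    5.2] rot [-3.1416  0.      1.4709] gap 47.0 F [ 0.2 -0.8 -0.2] t 3.35
tool delta m [-0.0008 -0.0002 -0.0003] yaw 0.0009
```

arm_command(newtons=35, targets=[{"hand": -0.3,"x": 0,"y": 0,"z": 0,"yaw": 0},{"hand": -0.5,"x": 0,"y": 0,"z": 0,"yaw": 0},{"hand": -1,"x": 0,"y": 0,"z": 0,"yaw": 0},{"hand": -1,"x": 0,"y": 0,"z": 0,"yaw": 0},{"hand": -1,"x": 0,"y": 0,"z": 0,"yaw": 0},{"hand": -1,"x": 0,"y": 0,"z": 0,"yaw": 0},{"hand": -1,"x": 0,"y": 0,"z": 0,"yaw": 0},{"hand": -1,"x": 0,"y": 0,"z": 0,"yaw": 0}])

```text
clock: 4.15
eef_pos: [383.1, -233.6, 5.2]
eef_rot: [-3.142, -0.0, 1.471]
wrist_force: [0.3, -0.3, -0.0]
finger_gap: 0.6
finger_force: 0.0
```

arm_command(targets=[{"hand": -1,"x": 0,"y": 0,"z": -0.005,"yaw": 0},{"hand": -1,"x": 0,"y": 0,"z": -0.015,"yaw": 0},{"hand": -1,"x": 0,"y": 0,"z": -0.02,"yaw": 0},{"hand": -1,"x": 0,"y": 0,"z": -0.02,"yaw": 0},{"hand": -1,"x": 0,"y": 0,"z": -0.02,"yaw": 0},{"hand": -1,"x": 0,"y": 0,"z": -0.02,"yaw": 0},{"hand": -1,"x": 0,"y": 0,"z": -0.02,"yaw": 0},{"hand": -1,"x": 0,"y": 0,"z": -0.02,"yaw": 0},{"hand": -1,"x": 0,"y": 0,"z": 0,"yaw": 0},{"hand": -1,"x": 0,"y": 0,"z": 0,"yaw": 0}])

```text
clock: 5.15
eef_pos: [383.1, -233.5, 145.1]
eef_rot: [3.141, 0.0, 1.471]
wrist_force: [-0.5, 0.6, -0.3]
finger_gap: 0.4
finger_force: 0.0
```

The gripper closed on nothing (gap 0.6 mm), so I'm taking another look.

Run:
```python
from h import *
s=camera("side")[:,:,::-1];t=camera("top")[:,:,::-1]
cv2.imwrite("pics/s2.png",np.hstack([crop(s,325,100,100,110,4),crop(t,370,180,100,110,4)]))
p=manip.read_state()["eef_pos"];print(p,w2px("side",p),w2px("top",p))
```

```text
[ 382.73603932 -233.32991588  144.35734406] [386.86454326 150.91565161] [440.10803246 221.39868812]
```

View pics/s2.png

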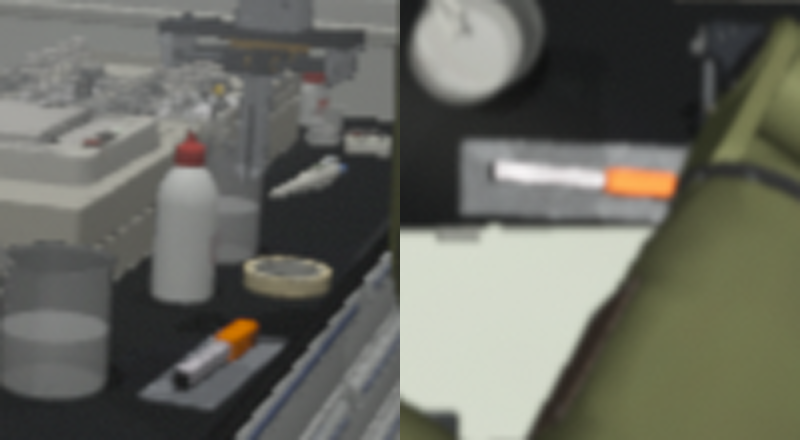

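Run:
```python
from h import *
print("base",w2px("top",(0,0,0)),px2w("top",372,336,0),w2px("side",(0,0,0)),w2px("top",(0,0,200)))
print("fingertip side",px2w("side",388.6,143.6,144.4), "at z134", px2w("side",388.6,143.6,164))
c=np.array([383,-233,0])
print("body top px",w2px("top",(383,-233,144+97)),w2px("top",(471,-240,241)),w2px("top",(295,-225,241)))
s=camera("side")[:,:,::-1];t=camera("top")[:,:,::-1]
cv2.imwrite("pics/s3.png",np.vstack([crop(s,360,95,80,60,8),crop(t,420,170,80,15,8)]))
cv2.imwrite("pics/s3.png",np.vstack([crop(s,350,90,100,37,8),crop(t,420,175,100,38,8)]))
```

```text
base [370.90173538 334.1183409 ] [-6.52350847 -3.65002471  0.        ] [485.53393782 225.56640945] [379.97720157 343.22218378]
fingertip side [ 408.541735   -360.51406329  144.4       ] at z134 [ 387.29763782 -271.55335804  164.        ]
body top px [449.33782553 217.33510364] [449.3305551  190.21918706] [449.02893752 245.15304163]
```

View pics/s3.png

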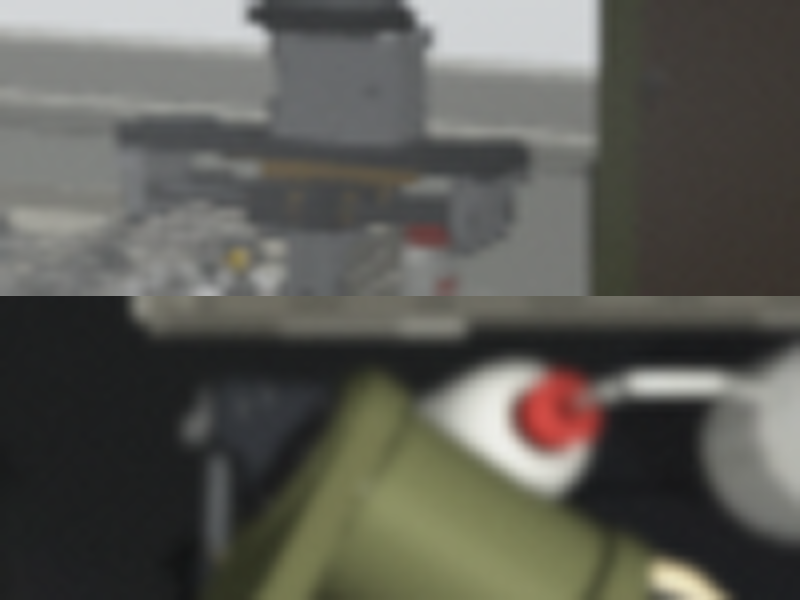

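Both views put the gripper at the right x and y, but its fingertips are about 25 mm higher than reported. In the side view they sit at row 143.6 against an expected 150.9, so the fingers closed just above the handle (top at 27 mm). I'll open, go back down and feel for the mat.

arm_command(newtons=35, targets=[{"hand": 0,"x": 0,"y": 0,"z": 0.02,"yaw": 0},{"hand": 0,"x": 0,"y": 0,"z": 0.02,"yaw": 0},{"hand": 0,"x": 0,"y": 0,"z": 0.02,"yaw": 0},{"hand": 0,"x": 0,"y": 0,"z": 0.02,"yaw": 0},{"hand": 0,"x": 0,"y": 0,"z": 0,"yaw": 0},{"hand": 0,"x": 0,"y": 0,"z": 0.02,"yaw": 0},{"hand": 0,"x": 0,"y": 0,"z": 0.02,"yaw": 0},{"hand": 0,"x": 0,"y": 0,"z": 0.01,"yaw": 0},{"hand": 0,"x": 0,"y": 0,"z": 0.005,"yaw": 0},{"hand": 0,"x": 0,"y": 0,"z": 0,"yaw": 0}])

```text
clock: 6.35
eef_pos: [383.2, -233.6, 10.4]
eef_rot: [-3.141, -0.0, 1.471]
wrist_force: [0.4, 1.0, 0.7]
finger_gap: 46.8
finger_force: 0.0
```

arm_command(targets=[{"hand": 0,"x": 0,"y": 0,"z": 0.002,"yaw": 0},{"hand": 0,"x": 0,"y": 0,"z": 0.002,"yaw": 0},{"hand": 0,"x": 0,"y": 0,"z": 0.002,"yaw": 0},{"hand": 0,"x": 0,"y": 0,"z": 0,"yaw": 0}])

```text
clock: 6.75
eef_pos: [383.1, -233.6, 4.2]
eef_rot: [-3.142, -0.0, 1.471]
wrist_force: [0.3, -0.9, 0.7]
finger_gap: 46.6
finger_force: 0.0
```

Run:
```python
from h import *
go(382.9,-234.4,5.5,1.47)
s=camera("side")[:,:,::-1];p=manip.read_state()["eef_pos"];print(w2px("side",p),w2px("side",p+[0,0,25]))
cv2.imwrite("pics/s4.png",crop(s,340,140,80,60,10))
```

```text
pos [ 383.1 -233.6    4.2] rot [-3.1416 -0.      1.4708] gap 46.6 F [ 0.3 -0.9  0.7] t 6.75
tool delta m [-0.0008 -0.0001 -0.0013] yaw 0.0008
[384.23802635 186.86540374] [384.68203991 180.58189583]
```

View pics/s4.png

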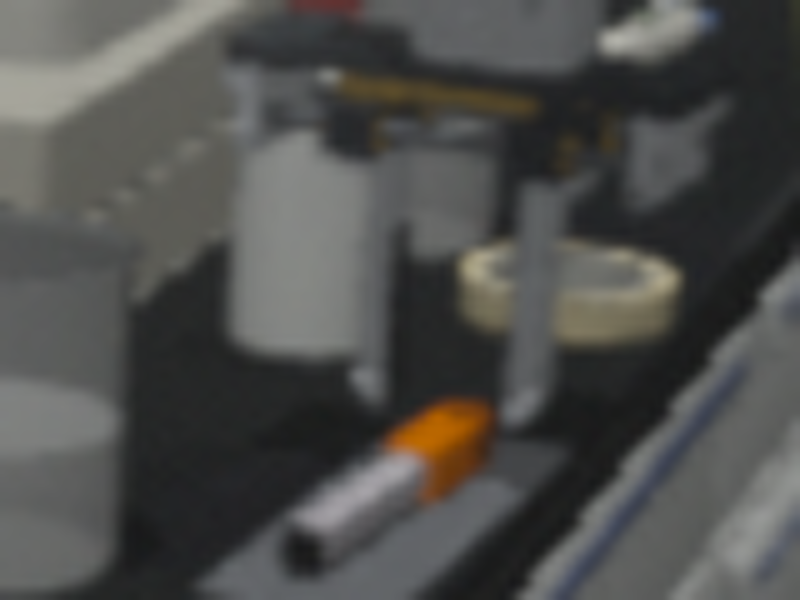

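The finger ends are at px (376.8,180.5) and (391.8,182.5), right behind or above the handle's rear. That fits either a height error or a lag in y. Lowering slowly with open fingers will tell: contact near 3 mm would mean the height is right.

arm_command(targets=[{"hand": 0,"x": 0,"y": 0,"z": 0.001,"yaw": 0},{"hand": 0,"x": 0,"y": 0,"z": 0.001,"yaw": 0},{"hand": 0,"x": 0,"y": 0,"z": 0.001,"yaw": 0},{"hand": 0,"x": 0,"y": 0,"z": 0,"yaw": 0}])

```text
clock: 7.2
eef_pos: [383.0, -233.5, 1.1]
eef_rot: [-3.141, -0.0, 1.471]
wrist_force: [0.1, 0.0, 0.2]
finger_gap: 47.0
finger_force: 0.0
```

Run:
```python
from h import *
go(382.9,-234.4,5.5,1.47)
for z in(4.2,15,29): print(px2w("side",384.3,181.5,z),px2w("side",376.8,180.5,z),px2w("side",391.8,182.5,z))
```

```text
pos [ 383.  -233.5    1.1] rot [-3.1413e+00 -2.0000e-04  1.4708e+00] gap 47.0 F [0.1 0.  0.2] t 7.2
tool delta m [-0.0009 -0.0001 -0.0044] yaw 0.0008
[ 401.07966159 -302.59192046    4.2       ] [ 431.6835971  -302.54302917    4.2       ] [ 370.82378642 -302.64025571    4.2       ]
[ 392.59189929 -267.58745664   15.        ] [ 422.57805066 -267.53955229   15.        ] [ 362.94678215 -267.63481617   15.        ]
[ 381.58924444 -222.21129983   29.        ] [ 410.77456454 -222.16467485   29.        ] [ 352.7358507  -222.25739455   29.        ]
```

There's no contact at 1.1 mm, so the reported height is about 21 mm too low. I'll keep going down by feel.

arm_command(targets=[{"hand": 0,"x": 0,"y": 0,"z": 0.003,"yaw": 0},{"hand": 0,"x": 0,"y": 0,"z": 0.003,"yaw": 0},{"hand": 0,"x": 0,"y": 0,"z": 0.003,"yaw": 0},{"hand": 0,"x": 0,"y": 0,"z": 0.003,"yaw": 0},{"hand": 0,"x": 0,"y": 0,"z": 0,"yaw": 0}])

```text
clock: 7.7
eef_pos: [382.9, -233.4, -11.2]
eef_rot: [-3.141, -0.0, 1.471]
wrist_force: [0.3, -0.4, -0.2]
finger_gap: 46.7
finger_force: 0.0
```

arm_command(targets=[{"hand": 0,"x": 0,"y": 0,"z": 0.001,"yaw": 0},{"hand": 0,"x": 0,"y": 0,"z": 0.001,"yaw": 0},{"hand": 0,"x": 0,"y": 0,"z": 0.001,"yaw": 0},{"hand": 0,"x": 0,"y": 0,"z": 0,"yaw": 0}])

```text
clock: 8.1
eef_pos: [383.1, -233.6, -13.8]
eef_rot: [-3.141, -0.0, 1.471]
wrist_force: [0.1, 0.7, 0.4]
finger_gap: 46.8
finger_force: 0.0
```

arm_command(targets=[{"hand": 0,"x": 0,"y": 0,"z": 0.001,"yaw": 0},{"hand": 0,"x": 0,"y": 0,"z": 0.001,"yaw": 0},{"hand": 0,"x": 0,"y": 0,"z": 0,"yaw": 0}])

```text
clock: 8.4
eef_pos: [383.1, -233.6, -15.9]
eef_rot: [-3.141, -0.0, 1.471]
wrist_force: [0.2, -0.2, -0.4]
finger_gap: 47.2
finger_force: 0.0
```

arm_command(targets=[{"hand": 0,"x": 0,"y": 0,"z": 0.001,"yaw": 0},{"hand": 0,"x": 0,"y": 0,"z": 0.001,"yaw": 0},{"hand": 0,"x": 0,"y": 0,"z": 0,"yaw": 0}])

```text
clock: 8.7
eef_pos: [383.1, -233.5, -17.9]
eef_rot: [-3.141, -0.0, 1.471]
wrist_force: [0.6, -0.1, -0.6]
finger_gap: 46.6
finger_force: 0.0
```

arm_command(targets=[{"hand": 0,"x": 0,"y": 0,"z": 0.001,"yaw": 0},{"hand": 0,"x": 0,"y": 0,"z": 0.001,"yaw": 0},{"hand": 0,"x": 0,"y": 0,"z": 0,"yaw": 0}])

```text
clock: 9.0
eef_pos: [383.1, -233.6, -19.9]
eef_rot: [-3.141, -0.0, 1.471]
wrist_force: [-1.1, 0.5, 0.4]
finger_gap: 46.7
finger_force: 0.0
```

arm_command(targets=[{"hand": 0,"x": 0,"y": 0,"z": 0.001,"yaw": 0},{"hand": 0,"x": 0,"y": 0,"z": 0,"yaw": 0}])

```text
clock: 9.2
eef_pos: [383.1, -233.6, -20.9]
eef_rot: [-3.142, -0.0, 1.471]
wrist_force: [-0.3, -0.3, 0.7]
finger_gap: 47.0
finger_force: 0.0
```

arm_command(targets=[{"hand": 0,"x": 0,"y": 0,"z": 0.001,"yaw": 0},{"hand": 0,"x": 0,"y": 0,"z": 0,"yaw": 0}])

```text
clock: 9.4
eef_pos: [383.1, -233.6, -21.8]
eef_rot: [-3.142, -0.0, 1.471]
wrist_force: [0.4, 0.7, -0.7]
finger_gap: 46.9
finger_force: 0.0
```

arm_command(targets=[{"hand": 0,"x": 0,"y": 0,"z": 0.001,"yaw": 0},{"hand": 0,"x": 0,"y": 0,"z": 0,"yaw": 0}])

```text
clock: 9.6
eef_pos: [383.2, -233.6, -22.0]
eef_rot: [-3.142, -0.0, 1.471]
wrist_force: [-5.3, 3.8, 15.8]
finger_gap: 47.3
finger_force: 7.7
```

arm_command(targets=[{"hand": 0,"x": 0,"y": 0,"z": 0.001,"yaw": 0},{"hand": 0,"x": 0,"y": 0,"z": 0,"yaw": 0}])

```text
clock: 9.8
eef_pos: [383.2, -233.7, -22.2]
eef_rot: [3.142, 0.0, 1.471]
wrist_force: [-10.9, 7.2, 33.7]
finger_gap: 46.8
finger_force: 16.7
```

arm_command(targets=[{"hand": 0,"x": 0,"y": 0,"z": 0.001,"yaw": 0},{"hand": 0,"x": 0,"y": 0,"z": 0,"yaw": 0}])

```text
clock: 10.0
eef_pos: [383.3, -233.7, -22.3]
eef_rot: [3.142, 0.0, 1.471]
wrist_force: [-16.2, 10.5, 50.6]
finger_gap: 47.2
finger_force: 25.6
```

Contact with the mat (z=3) came at a reported -22, so true height is reported + 25 mm, and stiffness is about 17 N/mm. I'll back off 5 mm and grip.

arm_command(newtons=35, targets=[{"hand": 0,"x": 0,"y": 0,"z": -0.0045,"yaw": 0},{"hand": -0.3,"x": 0,"y": 0,"z": 0,"yaw": 0},{"hand": -1,"x": 0,"y": 0,"z": 0,"yaw": 0},{"hand": -1,"x": 0,"y": 0,"z": 0,"yaw": 0},{"hand": -1,"x": 0,"y": 0,"z": 0,"yaw": 0},{"hand": -1,"x": 0,"y": 0,"z": 0,"yaw": 0},{"hand": -1,"x": 0,"y": 0,"z": 0,"yaw": 0}])

```text
clock: 10.7
eef_pos: [383.0, -233.5, -20.4]
eef_rot: [-3.141, -0.0, 1.471]
wrist_force: [0.2, -0.4, -1.5]
finger_gap: 21.7
finger_force: 34.9
```

Gripped, with a 21.7 mm gap on the 22 mm handle. Now lifting and carrying.

arm_command(targets=[{"hand": -1,"x": 0,"y": 0,"z": -0.005,"yaw": 0},{"hand": -1,"x": 0,"y": 0,"z": -0.01,"yaw": 0},{"hand": -1,"x": 0,"y": 0,"z": -0.02,"yaw": 0},{"hand": -1,"x": 0,"y": 0,"z": -0.02,"yaw": 0},{"hand": -1,"x": 0,"y": 0,"z": -0.02,"yaw": 0},{"hand": -1,"x": 0,"y": 0,"z": -0.02,"yaw": 0},{"hand": -1,"x": 0,"y": 0,"z": -0.02,"yaw": 0},{"hand": -1,"x": 0,"y": 0,"z": -0.02,"yaw": 0},{"hand": -1,"x": 0,"y": 0,"z": -0.015,"yaw": 0},{"hand": -1,"x": 0,"y": 0,"z": 0,"yaw": 0}])

```text
clock: 11.7
eef_pos: [383.9, -234.1, 132.1]
eef_rot: [3.138, 0.002, 1.471]
wrist_force: [0.6, -0.1, -1.6]
finger_gap: 21.6
finger_force: 34.9
```

Run:
```python
from h import *
go(383,56.5,130,1.488)
```

```text
pos [ 383.9 -234.1  132.1] rot [3.1381e+00 2.0000e-03 1.4708e+00] gap 21.6 F [ 0.6 -0.1 -1.6] t 11.7
tool delta m [ 0.2891 -0.0299  0.0014] yaw -0.0172
```

arm_command(targets=[{"hand": -1,"x": 0.01,"y": -0.001,"z": 0,"yaw": 0},{"hand": -1,"x": 0.03,"y": -0.003,"z": 0,"yaw": 0},{"hand": -1,"x": 0.035,"y": -0.004,"z": 0,"yaw": 0},{"hand": -1,"x": 0.035,"y": -0.004,"z": 0,"yaw": 0},{"hand": -1,"x": 0.035,"y": -0.004,"z": 0,"yaw": 0},{"hand": -1,"x": 0.035,"y": -0.004,"z": 0,"yaw": 0},{"hand": -1,"x": 0.035,"y": -0.004,"z": 0,"yaw": 0},{"hand": -1,"x": 0.035,"y": -0.004,"z": 0,"yaw": 0},{"hand": -1,"x": 0.025,"y": -0.001,"z": 0,"yaw": 0},{"hand": -1,"x": 0.014,"y": 0,"z": 0,"yaw": -0.017}])

```text
clock: 12.7
eef_pos: [382.0, 58.9, 128.9]
eef_rot: [-3.14, 0.0, 1.49]
wrist_force: [-0.0, -1.0, -1.0]
finger_gap: 21.7
finger_force: 34.9
```

arm_command(targets=[{"hand": -1,"x": 0,"y": 0.018,"z": 0,"yaw": 0},{"hand": -1,"x": 0,"y": 0.018,"z": 0,"yaw": 0},{"hand": -1,"x": 0,"y": 0.018,"z": 0.02,"yaw": 0},{"hand": -1,"x": 0,"y": 0,"z": 0.02,"yaw": 0},{"hand": -1,"x": 0,"y": 0,"z": 0.02,"yaw": 0},{"hand": -1,"x": 0,"y": 0,"z": 0.02,"yaw": 0},{"hand": -1,"x": 0,"y": 0,"z": 0,"yaw": 0},{"hand": -1,"x": 0,"y": 0,"z": 0,"yaw": 0}])

```text
clock: 13.5
eef_pos: [436.4, 52.7, 49.7]
eef_rot: [-3.14, 0.0, 1.488]
wrist_force: [0.3, 0.4, 0.2]
finger_gap: 21.6
finger_force: 34.9
```

Run:
```python
from h import *
go(437.9,56.5,-14,1.488)
s=camera("side")[:,:,::-1];t=camera("top")[:,:,::-1]
cv2.imwrite("pics/t5.png",np.vstack([crop(s,270,175,100,42,8),crop(t,285,192,100,32,8)]))
p=manip.read_state()["eef_pos"];print(w2px("side",p+[11.7,140.5,38]),w2px("top",p+[11.7,140.5,38]))
```

```text
pos [436.4  52.7  49.7] rot [-3.1403e+00  1.0000e-04  1.4880e+00] gap 21.6 F [0.3 0.4 0.2] t 13.5
tool delta m [0.0039 0.0012 0.0637] yaw -0.0
[328.15657835 196.09297755] [314.75680535 207.15056081]
```

View pics/t5.png

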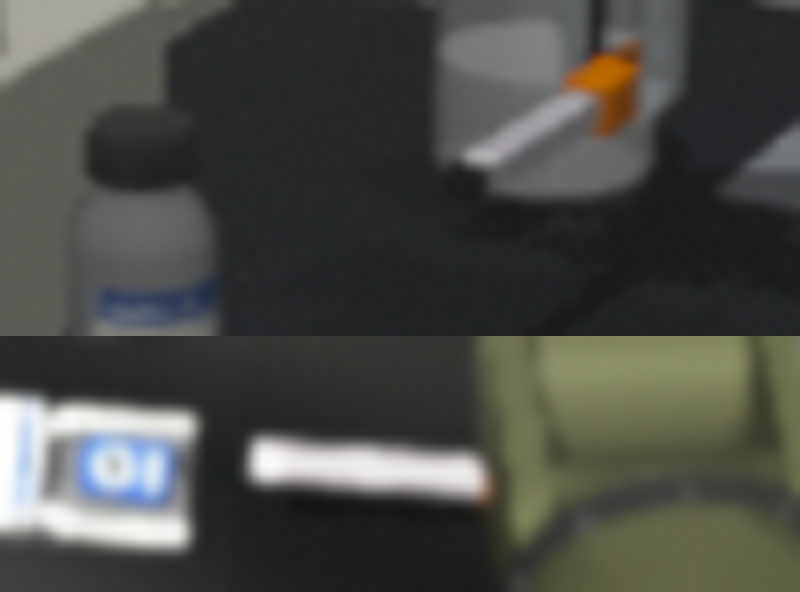

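In the side view the tip is at px (328.0,197.1), predicted (328.2,196.1). In the top view it is at (315,207.3), predicted (314.8,207.2). So the grasp is true and the stick lines up with the apron centre. I'll lower to channel height.

arm_command(targets=[{"hand": -1,"x": 0.003,"y": 0.0012,"z": 0.015,"yaw": 0},{"hand": -1,"x": 0,"y": 0,"z": 0.015,"yaw": 0},{"hand": -1,"x": 0,"y": 0,"z": 0.015,"yaw": 0},{"hand": -1,"x": 0,"y": 0,"z": 0.01,"yaw": 0},{"hand": -1,"x": 0,"y": 0,"z": 0.005,"yaw": 0},{"hand": -1,"x": 0,"y": 0,"z": 0.0037,"yaw": 0},{"hand": -1,"x": 0,"y": 0,"z": 0,"yaw": 0},{"hand": -1,"x": 0,"y": 0,"z": 0,"yaw": 0}])

```text
clock: 14.4
eef_pos: [438.7, 55.3, -13.5]
eef_rot: [3.141, -0.0, 1.488]
wrist_force: [-0.5, -0.5, -1.9]
finger_gap: 21.8
finger_force: 34.9
```

```bash
cat > d.py <<'E'
from h import *
O=np.array([458.7,306.6]);a=1.488;X=np.array([np.cos(a),np.sin(a)]);Y=np.array([-X[1],X[0]])
s=manip.read_state();yaw=s["eef_rot"][2];p=s["eef_pos"][:2];tip=p+141*np.array([np.cos(yaw),np.sin(yaw)])
print("tip dock x,y",((tip-O)@X).round(1),((tip-O)@Y).round(1),"z",(s["eef_pos"][2]+35.4).round(1),"Falong",(s["wrist_force"][:2]@X).round(1),"Flat",(s["wrist_force"][:2]@Y).round(1),"t",s["clock"],"gap",s["finger_gap"])
E
python3 d.py
```

```text
tip dock x,y -111.1 -0.9 z 21.9 Falong -0.5 Flat 0.5 t 14.4 gap 21.7680807251319
```

arm_command(targets=[{"hand": -1,"x": 0.005,"y": -0.001,"z": 0,"yaw": 0},{"hand": -1,"x": 0.006,"y": 0,"z": 0,"yaw": 0},{"hand": -1,"x": 0.006,"y": 0,"z": 0,"yaw": 0},{"hand": -1,"x": 0.005,"y": 0,"z": 0,"yaw": 0},{"hand": -1,"x": 0.002,"y": 0,"z": 0,"yaw": 0},{"hand": -1,"x": 0.001,"y": 0,"z": 0,"yaw": 0},{"hand": -1,"x": 0.001,"y": 0,"z": 0,"yaw": 0},{"hand": -1,"x": 0.001,"y": 0,"z": 0,"yaw": 0},{"hand": -1,"x": 0.001,"y": 0,"z": 0,"yaw": 0},{"hand": -1,"x": 0.001,"y": 0,"z": 0,"yaw": 0}])

```text
clock: 15.4
eef_pos: [439.8, 84.2, -13.9]
eef_rot: [3.142, 0.0, 1.488]
wrist_force: [-0.4, 0.5, -1.2]
finger_gap: 21.9
finger_force: 34.9
```

arm_command(targets=[{"hand": -1,"x": 0.001,"y": 0,"z": 0,"yaw": 0},{"hand": -1,"x": 0.001,"y": 0,"z": 0,"yaw": 0},{"hand": -1,"x": 0.001,"y": 0,"z": 0,"yaw": 0},{"hand": -1,"x": 0.001,"y": 0,"z": 0,"yaw": 0},{"hand": -1,"x": 0.001,"y": 0,"z": 0,"yaw": 0},{"hand": -1,"x": 0.001,"y": 0,"z": 0,"yaw": 0},{"hand": -1,"x": 0.001,"y": 0,"z": 0,"yaw": 0},{"hand": -1,"x": 0.001,"y": 0,"z": 0,"yaw": 0}])

```text
clock: 16.2
eef_pos: [440.5, 92.3, -13.9]
eef_rot: [3.142, 0.0, 1.488]
wrist_force: [0.5, -0.5, -1.3]
finger_gap: 21.6
finger_force: 34.9
```

```bash
python3 d.py
```

```text
tip dock x,y -74.1 0.4 z 21.5 Falong -0.4 Flat -0.5 t 16.2 gap 21.58429412039527
```

arm_command(targets=[{"hand": -1,"x": 0.001,"y": 0,"z": 0,"yaw": 0},{"hand": -1,"x": 0.001,"y": 0,"z": 0,"yaw": 0},{"hand": -1,"x": 0.001,"y": 0,"z": 0,"yaw": 0},{"hand": -1,"x": 0.001,"y": 0,"z": 0,"yaw": 0},{"hand": -1,"x": 0.001,"y": 0,"z": 0,"yaw": 0},{"hand": -1,"x": 0.001,"y": 0,"z": 0,"yaw": 0},{"hand": -1,"x": 0.001,"y": 0,"z": 0,"yaw": 0},{"hand": -1,"x": 0.001,"y": 0,"z": 0,"yaw": 0},{"hand": -1,"x": 0.001,"y": 0,"z": 0,"yaw": 0}])

```text
clock: 17.1
eef_pos: [441.2, 101.3, -13.9]
eef_rot: [3.142, -0.0, 1.488]
wrist_force: [-0.2, -1.3, -0.8]
finger_gap: 21.7
finger_force: 34.9
```

```bash
python3 - <<'E'
from h import *
t=camera("top")[:,:,::-1];s=camera("side")[:,:,::-1]
cv2.imwrite("pics/t6.png",np.vstack([crop(t,265,192,75,32,8),crop(s,290,195,50,25,12)]))
E
python3 d.py
```

```text
tip dock x,y -65.0 0.4 z 21.4 Falong -0.4 Flat 0.2 t 17.2 gap 21.64905056962552
```

View pics/t6.png

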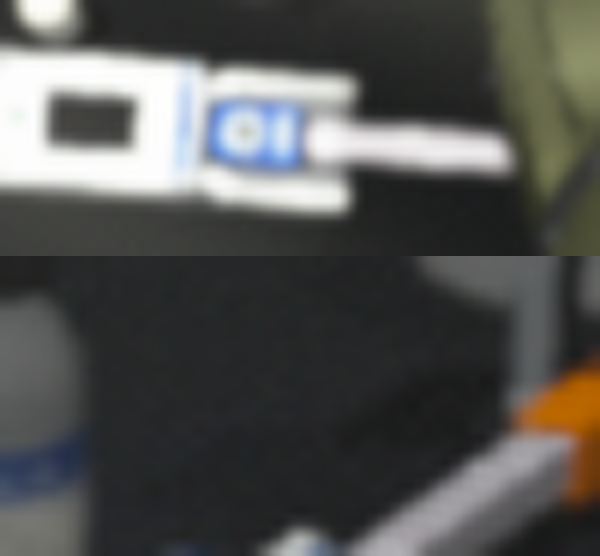

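The last view shows the cassette (px 291–302, 204–213) pushed squarely into the taper, with the stick straight behind it. I'll keep feeding it and watch the force.

arm_command(targets=[{"hand": -1,"x": 0.001,"y": 0,"z": 0,"yaw": 0},{"hand": -1,"x": 0.001,"y": 0,"z": 0,"yaw": 0},{"hand": -1,"x": 0.001,"y": 0,"z": 0,"yaw": 0},{"hand": -1,"x": 0.001,"y": 0,"z": 0,"yaw": 0},{"hand": -1,"x": 0.001,"y": 0,"z": 0,"yaw": 0},{"hand": -1,"x": 0.001,"y": 0,"z": 0,"yaw": 0},{"hand": -1,"x": 0.001,"y": 0,"z": 0,"yaw": 0}])

```text
clock: 17.9
eef_pos: [441.8, 108.2, -14.0]
eef_rot: [-3.142, 0.0, 1.488]
wrist_force: [0.7, -0.4, -0.9]
finger_gap: 21.6
finger_force: 34.9
```

arm_command(targets=[{"hand": -1,"x": 0.001,"y": 0,"z": 0,"yaw": 0},{"hand": -1,"x": 0.001,"y": 0,"z": 0,"yaw": 0},{"hand": -1,"x": 0.001,"y": 0,"z": 0,"yaw": 0},{"hand": -1,"x": 0.001,"y": 0,"z": 0,"yaw": 0},{"hand": -1,"x": 0.001,"y": 0,"z": 0,"yaw": 0},{"hand": -1,"x": 0.001,"y": 0,"z": 0,"yaw": 0},{"hand": -1,"x": 0.001,"y": 0,"z": 0,"yaw": 0}])

```text
clock: 18.6
eef_pos: [442.3, 115.2, -14.0]
eef_rot: [-3.142, 0.0, 1.488]
wrist_force: [0.5, -0.2, -1.3]
finger_gap: 21.8
finger_force: 34.9
```

arm_command(targets=[{"hand": -1,"x": 0.001,"y": 0,"z": 0,"yaw": 0},{"hand": -1,"x": 0.001,"y": 0,"z": 0,"yaw": 0},{"hand": -1,"x": 0.001,"y": 0,"z": 0,"yaw": 0},{"hand": -1,"x": 0.001,"y": 0,"z": 0,"yaw": 0},{"hand": -1,"x": 0.001,"y": 0,"z": 0,"yaw": 0},{"hand": -1,"x": 0.001,"y": 0,"z": 0,"yaw": 0},{"hand": -1,"x": 0.001,"y": 0,"z": 0,"yaw": 0}])

```text
clock: 19.3
eef_pos: [443.0, 122.2, -13.9]
eef_rot: [3.142, 0.0, 1.488]
wrist_force: [-0.2, 0.1, -2.0]
finger_gap: 22.0
finger_force: 34.9
```

```bash
python3 d.py
```

```text
tip dock x,y -44.1 0.4 z 21.5 Falong 0.1 Flat 0.2 t 19.3 gap 21.954668210978486
```

arm_command(targets=[{"hand": -1,"x": 0.001,"y": 0,"z": 0,"yaw": 0},{"hand": -1,"x": 0.001,"y": 0,"z": 0,"yaw": 0},{"hand": -1,"x": 0.001,"y": 0,"z": 0,"yaw": 0},{"hand": -1,"x": 0.001,"y": 0,"z": 0,"yaw": 0},{"hand": -1,"x": 0.001,"y": 0,"z": 0,"yaw": 0},{"hand": -1,"x": 0.001,"y": 0,"z": 0,"yaw": 0},{"hand": -1,"x": 0.001,"y": 0,"z": 0,"yaw": 0},{"hand": -1,"x": 0.001,"y": 0,"z": 0,"yaw": 0},{"hand": -1,"x": 0.001,"y": 0,"z": 0,"yaw": 0},{"hand": -1,"x": 0.001,"y": 0,"z": 0,"yaw": 0}])

```text
clock: 20.3
eef_pos: [443.8, 132.2, -13.9]
eef_rot: [3.142, -0.0, 1.488]
wrist_force: [0.2, -0.6, -0.3]
finger_gap: 21.6
finger_force: 34.9
```

arm_command(targets=[{"hand": -1,"x": 0.001,"y": 0,"z": 0,"yaw": 0},{"hand": -1,"x": 0.001,"y": 0,"z": 0,"yaw": 0},{"hand": -1,"x": 0.001,"y": 0,"z": 0,"yaw": 0},{"hand": -1,"x": 0.001,"y": 0,"z": 0,"yaw": 0},{"hand": -1,"x": 0.001,"y": 0,"z": 0,"yaw": 0},{"hand": -1,"x": 0.001,"y": 0,"z": 0,"yaw": 0},{"hand": -1,"x": 0.001,"y": 0,"z": 0,"yaw": 0},{"hand": -1,"x": 0.001,"y": 0,"z": 0,"yaw": 0}])

```text
clock: 21.1
eef_pos: [444.4, 140.1, -14.0]
eef_rot: [-3.142, -0.0, 1.488]
wrist_force: [0.2, -0.1, -0.9]
finger_gap: 21.8
finger_force: 34.9
```

arm_command(targets=[{"hand": -1,"x": 0.0005,"y": 0,"z": 0,"yaw": 0},{"hand": -1,"x": 0.0005,"y": 0,"z": 0,"yaw": 0},{"hand": -1,"x": 0.0005,"y": 0,"z": 0,"yaw": 0},{"hand": -1,"x": 0.0005,"y": 0,"z": 0,"yaw": 0},{"hand": -1,"x": 0.0005,"y": 0,"z": 0,"yaw": 0},{"hand": -1,"x": 0.0005,"y": 0,"z": 0,"yaw": 0},{"hand": -1,"x": 0.0005,"y": 0,"z": 0,"yaw": 0},{"hand": -1,"x": 0.0005,"y": 0,"z": 0,"yaw": 0}])

```text
clock: 21.9
eef_pos: [444.8, 144.1, -13.9]
eef_rot: [3.142, -0.0, 1.488]
wrist_force: [0.8, -1.1, -1.4]
finger_gap: 21.5
finger_force: 34.9
```

```bash
python3 d.py
```

```text
tip dock x,y -22.1 0.4 z 21.5 Falong -1.0 Flat -0.9 t 21.9 gap 21.475379574300707
```

arm_command(targets=[{"hand": -1,"x": 0.0005,"y": 0,"z": 0,"yaw": 0},{"hand": -1,"x": 0.0005,"y": 0,"z": 0,"yaw": 0},{"hand": -1,"x": 0.0005,"y": 0,"z": 0,"yaw": 0},{"hand": -1,"x": 0.0005,"y": 0,"z": 0,"yaw": 0},{"hand": -1,"x": 0.0005,"y": 0,"z": 0,"yaw": 0},{"hand": -1,"x": 0.0005,"y": 0,"z": 0,"yaw": 0},{"hand": -1,"x": 0.0005,"y": 0,"z": 0,"yaw": 0}])

```text
clock: 22.6
eef_pos: [445.1, 147.6, -13.9]
eef_rot: [-3.142, 0.0, 1.488]
wrist_force: [-1.1, -0.3, -1.9]
finger_gap: 21.7
finger_force: 34.9
```

arm_command(targets=[{"hand": -1,"x": 0.0005,"y": 0,"z": 0,"yaw": 0},{"hand": -1,"x": 0.0005,"y": 0,"z": 0,"yaw": 0},{"hand": -1,"x": 0.0005,"y": 0,"z": 0,"yaw": 0},{"hand": -1,"x": 0.0005,"y": 0,"z": 0,"yaw": 0},{"hand": -1,"x": 0.0005,"y": 0,"z": 0,"yaw": 0},{"hand": -1,"x": 0.0005,"y": 0,"z": 0,"yaw": 0},{"hand": -1,"x": 0.0005,"y": 0,"z": 0,"yaw": 0}])

```text
clock: 23.3
eef_pos: [445.3, 151.1, -14.0]
eef_rot: [-3.142, -0.0, 1.488]
wrist_force: [0.4, -1.0, -1.1]
finger_gap: 21.8
finger_force: 34.9
```

arm_command(targets=[{"hand": -1,"x": 0.0005,"y": 0,"z": 0,"yaw": 0},{"hand": -1,"x": 0.0005,"y": 0,"z": 0,"yaw": 0},{"hand": -1,"x": 0.0005,"y": 0,"z": 0,"yaw": 0},{"hand": -1,"x": 0.0005,"y": 0,"z": 0,"yaw": 0},{"hand": -1,"x": 0.0005,"y": 0,"z": 0,"yaw": 0},{"hand": -1,"x": 0.0005,"y": 0,"z": 0,"yaw": 0},{"hand": -1,"x": 0.0005,"y": 0,"z": 0,"yaw": 0}])

```text
clock: 24.0
eef_pos: [445.7, 154.5, -13.9]
eef_rot: [3.142, -0.0, 1.488]
wrist_force: [0.5, -1.4, -1.0]
finger_gap: 21.6
finger_force: 34.9
```

arm_command(targets=[{"hand": -1,"x": 0.0005,"y": 0,"z": 0,"yaw": 0},{"hand": -1,"x": 0.0005,"y": 0,"z": 0,"yaw": 0},{"hand": -1,"x": 0.0005,"y": 0,"z": 0,"yaw": 0},{"hand": -1,"x": 0.0005,"y": 0,"z": 0,"yaw": 0},{"hand": -1,"x": 0.0005,"y": 0,"z": 0,"yaw": 0},{"hand": -1,"x": 0.0005,"y": 0,"z": 0,"yaw": 0},{"hand": -1,"x": 0.0005,"y": 0,"z": 0,"yaw": 0}])

```text
clock: 24.7
eef_pos: [445.9, 157.9, -14.0]
eef_rot: [-3.142, 0.0, 1.488]
wrist_force: [-1.0, -4.4, -1.4]
finger_gap: 21.8
finger_force: 34.9
```

Drag is felt (-4.4 N), so the dead stop is 2.6 to 6 mm further on.

arm_command(targets=[{"hand": -1,"x": 0.0005,"y": 0,"z": 0,"yaw": 0},{"hand": -1,"x": 0.0005,"y": 0,"z": 0,"yaw": 0},{"hand": -1,"x": 0.0005,"y": 0,"z": 0,"yaw": 0},{"hand": -1,"x": 0.0005,"y": 0,"z": 0,"yaw": 0}])

```text
clock: 25.1
eef_pos: [446.1, 160.0, -14.0]
eef_rot: [-3.142, 0.0, 1.488]
wrist_force: [-0.3, -3.2, -0.1]
finger_gap: 21.8
finger_force: 34.9
```

arm_command(targets=[{"hand": -1,"x": 0.0003,"y": 0,"z": 0,"yaw": 0},{"hand": -1,"x": 0.0003,"y": 0,"z": 0,"yaw": 0}])

```text
clock: 25.3
eef_pos: [446.1, 160.6, -14.0]
eef_rot: [-3.142, -0.0, 1.488]
wrist_force: [-0.8, -3.9, -1.2]
finger_gap: 21.8
finger_force: 34.9
```

arm_command(targets=[{"hand": -1,"x": 0.0003,"y": 0,"z": 0,"yaw": 0},{"hand": -1,"x": 0.0003,"y": 0,"z": 0,"yaw": 0}])

```text
clock: 25.5
eef_pos: [446.2, 161.2, -13.9]
eef_rot: [3.142, -0.0, 1.488]
wrist_force: [-0.4, -3.2, -0.6]
finger_gap: 21.9
finger_force: 34.9
```

arm_command(targets=[{"hand": -1,"x": 0.0003,"y": 0,"z": 0,"yaw": 0},{"hand": -1,"x": 0.0003,"y": 0,"z": 0,"yaw": 0}])

```text
clock: 25.7
eef_pos: [446.2, 161.8, -14.0]
eef_rot: [-3.142, 0.0, 1.488]
wrist_force: [-0.5, -3.4, -1.4]
finger_gap: 21.9
finger_force: 34.9
```

arm_command(targets=[{"hand": -1,"x": 0.0003,"y": 0,"z": 0,"yaw": 0},{"hand": -1,"x": 0.0003,"y": 0,"z": 0,"yaw": 0}])

```text
clock: 25.9
eef_pos: [446.3, 162.4, -13.9]
eef_rot: [-3.142, -0.0, 1.488]
wrist_force: [-0.5, -6.1, -1.3]
finger_gap: 22.1
finger_force: 34.9
```

arm_command(targets=[{"hand": -1,"x": 0.0002,"y": 0,"z": 0,"yaw": 0},{"hand": -1,"x": 0,"y": 0,"z": 0,"yaw": 0}])

```text
clock: 26.1
eef_pos: [446.2, 162.4, -14.0]
eef_rot: [-3.141, 0.0, 1.488]
wrist_force: [-0.3, -5.5, -0.2]
finger_gap: 21.9
finger_force: 34.9
```

arm_command(targets=[{"hand": -1,"x": 0.0003,"y": 0,"z": 0,"yaw": 0},{"hand": -1,"x": 0,"y": 0,"z": 0,"yaw": 0}])

```text
clock: 26.3
eef_pos: [446.2, 162.5, -14.0]
eef_rot: [-3.141, 0.001, 1.488]
wrist_force: [-0.5, -9.1, -1.7]
finger_gap: 21.7
finger_force: 34.9
```

The dead stop is felt: 0.3 mm of command adds 3.6 N and gives no travel. Holding for a second at about 10 N.

arm_command(targets=[{"hand": -1,"x": 0.0001,"y": 0,"z": 0,"yaw": 0},{"hand": -1,"x": 0,"y": 0,"z": 0,"yaw": 0},{"hand": -1,"x": 0,"y": 0,"z": 0,"yaw": 0},{"hand": -1,"x": 0,"y": 0,"z": 0,"yaw": 0},{"hand": -1,"x": 0,"y": 0,"z": 0,"yaw": 0},{"hand": -1,"x": 0,"y": 0,"z": 0,"yaw": 0},{"hand": -1,"x": 0,"y": 0,"z": 0,"yaw": 0},{"hand": -1,"x": 0,"y": 0,"z": 0,"yaw": 0},{"hand": -1,"x": 0,"y": 0,"z": 0,"yaw": 0},{"hand": -1,"x": 0,"y": 0,"z": 0,"yaw": 0}])

```text
clock: 27.3
eef_pos: [446.2, 162.5, -14.0]
eef_rot: [-3.141, 0.001, 1.488]
wrist_force: [-1.1, -9.7, 0.1]
finger_gap: 22.1
finger_force: 34.9
```

The press held at 9.7 N, so I'm drawing the stick straight out.

arm_command(targets=[{"hand": -1,"x": -0.001,"y": 0,"z": 0,"yaw": 0},{"hand": -1,"x": -0.005,"y": 0,"z": 0,"yaw": 0},{"hand": -1,"x": -0.01,"y": 0,"z": 0,"yaw": 0},{"hand": -1,"x": -0.015,"y": 0,"z": 0,"yaw": 0},{"hand": -1,"x": -0.015,"y": 0,"z": 0,"yaw": 0},{"hand": -1,"x": -0.015,"y": 0,"z": 0,"yaw": 0},{"hand": -1,"x": -0.015,"y": 0,"z": 0,"yaw": 0},{"hand": -1,"x": -0.015,"y": 0,"z": 0,"yaw": 0},{"hand": -1,"x": -0.015,"y": 0,"z": 0,"yaw": 0},{"hand": -1,"x": -0.004,"y": 0,"z": 0,"yaw": 0}])

```text
clock: 28.3
eef_pos: [437.0, 52.1, -13.9]
eef_rot: [3.142, -0.0, 1.486]
wrist_force: [0.1, -0.6, -1.5]
finger_gap: 21.8
finger_force: 34.9
```

arm_command(targets=[{"hand": -1,"x": 0,"y": 0,"z": -0.01,"yaw": 0},{"hand": -1,"x": 0,"y": 0,"z": -0.02,"yaw": 0},{"hand": -1,"x": 0,"y": 0,"z": -0.025,"yaw": 0},{"hand": -1,"x": 0,"y": 0,"z": -0.025,"yaw": 0},{"hand": -1,"x": 0,"y": -0.014,"z": -0.025,"yaw": 0},{"hand": -1,"x": 0,"y": -0.02,"z": -0.025,"yaw": 0},{"hand": -1,"x": 0,"y": -0.02,"z": -0.015,"yaw": 0},{"hand": -1,"x": 0,"y": 0,"z": 0,"yaw": 0}])

```text
clock: 29.1
eef_pos: [383.0, 58.5, 133.4]
eef_rot: [3.138, -0.001, 1.489]
wrist_force: [0.6, 0.7, -1.4]
finger_gap: 22.0
finger_force: 34.9
```

Run:
```python
from h import *
go(383.1,-233.5,130,1.471)
```

```text
pos [383.   58.5 133.4] rot [ 3.1377e+00 -7.0000e-04  1.4888e+00] gap 22.0 F [ 0.6  0.7 -1.4] t 29.1
tool delta m [-0.2911  0.024   0.0033] yaw 0.0178
```

arm_command(targets=[{"hand": -1,"x": -0.015,"y": 0,"z": 0,"yaw": 0},{"hand": -1,"x": -0.035,"y": 0.003,"z": 0,"yaw": 0},{"hand": -1,"x": -0.035,"y": 0.003,"z": 0,"yaw": 0},{"hand": -1,"x": -0.035,"y": 0.003,"z": 0,"yaw": 0},{"hand": -1,"x": -0.035,"y": 0.003,"z": 0,"yaw": 0},{"hand": -1,"x": -0.035,"y": 0.003,"z": 0,"yaw": 0},{"hand": -1,"x": -0.035,"y": 0.003,"z": 0,"yaw": 0},{"hand": -1,"x": -0.035,"y": 0.003,"z": 0,"yaw": 0},{"hand": -1,"x": -0.02,"y": 0.003,"z": 0,"yaw": 0},{"hand": -1,"x": -0.011,"y": 0,"z": 0,"yaw": 0.018}])

```text
clock: 30.1
eef_pos: [383.4, -235.5, 130.6]
eef_rot: [-3.141, -0.0, 1.468]
wrist_force: [-0.0, 0.5, -0.7]
finger_gap: 21.9
finger_force: 34.9
```

arm_command(targets=[{"hand": -1,"x": 0,"y": 0,"z": 0.02,"yaw": 0},{"hand": -1,"x": 0,"y": 0,"z": 0.02,"yaw": 0},{"hand": -1,"x": 0,"y": 0,"z": 0.02,"yaw": 0},{"hand": -1,"x": 0,"y": 0,"z": 0.02,"yaw": 0},{"hand": -1,"x": 0,"y": 0,"z": 0.02,"yaw": 0},{"hand": -1,"x": 0,"y": 0,"z": 0.02,"yaw": 0},{"hand": -1,"x": 0,"y": 0,"z": 0.01,"yaw": 0},{"hand": -1,"x": 0,"y": 0,"z": 0.01,"yaw": 0},{"hand": -1,"x": 0,"y": 0,"z": 0,"yaw": 0},{"hand": -1,"x": 0,"y": 0,"z": 0,"yaw": 0}])

```text
clock: 31.1
eef_pos: [383.5, -234.2, -8.5]
eef_rot: [3.141, 0.0, 1.47]
wrist_force: [-0.5, -0.1, -0.9]
finger_gap: 21.7
finger_force: 34.9
```

Run:
```python
from h import *
go(383.1,-233.5,-20.2,1.471)
```

```text
pos [ 383.5 -234.2   -8.5] rot [3.1411e+00 2.0000e-04 1.4698e+00] gap 21.7 F [-0.5 -0.1 -0.9] t 31.1
tool delta m [ 0.0007 -0.0005  0.0117] yaw -0.0012
```

arm_command(targets=[{"hand": -1,"x": 0,"y": 0,"z": 0.004,"yaw": 0},{"hand": -1,"x": 0,"y": 0,"z": 0.003,"yaw": 0},{"hand": -1,"x": 0,"y": 0,"z": 0.002,"yaw": 0},{"hand": -1,"x": 0,"y": 0,"z": 0.001,"yaw": 0},{"hand": -1,"x": 0,"y": 0,"z": 0.001,"yaw": 0},{"hand": -1,"x": 0,"y": 0,"z": 0.0005,"yaw": 0},{"hand": -1,"x": 0,"y": 0,"z": 0,"yaw": 0}])

```text
clock: 31.8
eef_pos: [383.2, -234.2, -20.5]
eef_rot: [-3.142, -0.0, 1.47]
wrist_force: [0.1, 0.2, -1.1]
finger_gap: 21.5
finger_force: 34.9
```

arm_command(targets=[{"hand": -0.4,"x": 0,"y": 0,"z": 0,"yaw": 0},{"hand": -0.2,"x": 0,"y": 0,"z": 0,"yaw": 0},{"hand": 0,"x": 0,"y": 0,"z": 0,"yaw": 0},{"hand": 0,"x": 0,"y": 0,"z": 0,"yaw": 0},{"hand": 0,"x": 0,"y": 0,"z": -0.005,"yaw": 0},{"hand": 0,"x": 0,"y": 0,"z": -0.015,"yaw": 0},{"hand": 0,"x": 0,"y": 0,"z": -0.02,"yaw": 0},{"hand": 0,"x": 0,"y": 0,"z": -0.02,"yaw": 0},{"hand": 0,"x": 0,"y": 0,"z": -0.02,"yaw": 0},{"hand": 0,"x": 0,"y": 0,"z": -0.02,"yaw": 0}])

```text
clock: 32.8
eef_pos: [383.2, -234.1, 80.8]
eef_rot: [3.141, 0.0, 1.47]
wrist_force: [0.2, -0.6, -0.3]
finger_gap: 46.9
finger_force: 0.0
```

arm_command(targets=[{"hand": 0,"x": 0,"y": 0,"z": -0.03,"yaw": 0},{"hand": 0,"x": 0,"y": 0,"z": -0.03,"yaw": 0},{"hand": 0,"x": 0,"y": 0,"z": 0,"yaw": 0},{"hand": 0,"x": 0,"y": 0,"z": 0,"yaw": 0}])

```text
clock: 33.2
eef_pos: [383.2, -234.2, 139.8]
eef_rot: [3.141, 0.001, 1.47]
wrist_force: [1.4, 0.2, 0.1]
finger_gap: 47.0
finger_force: 0.0
```

Run:
```python
from h import *
t=camera("side")[:,:,::-1];o=cv2.imread("pics/side0.png")
f=lambda i:(lambda m:(m.sum(),np.argwhere(m).mean(0).round(2)))((i[150:230,330:430,2].astype(int)-i[150:230,330:430,0]>90))
b=lambda i:(i[205:245,265:345,0].astype(int)-i[205:245,265:345,2]>60).sum()
print("orange before/now",f(o),f(t),"blue px before/now",b(o),b(t)); go(0,0,0)
```

```text
orange before/now (np.int64(46), array([32.87, 54.  ])) (np.int64(45), array([32.8, 54.4])) blue px before/now 35 11
pos [ 382.9 -233.9  139.1] rot [-3.1411e+00 -3.0000e-04  1.4698e+00] gap 47.1 F [-1.  -0.3  0.3] t 33.25
tool delta m [ 0.1941 -0.4045  0.1393] yaw None
```

The handle is back where it started to within half a pixel, the cassette is inside the reader and the gripper is clear.

```bash
python3 -c "
from cell import manip
print(manip.sign_off())"
```

```text
the job is handed in; nothing more can be done
None
```

I fed the cassette in with the stick's tip until it met the dead stop, held it there at about 10 N for a second, then laid the stick back on its mat and handed the job in at about 33 s; the sign-off returned no verdict.

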